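Seat the terrazzo sample and snap the over-centre clamp shut

TASK

With the fingertips only, push the speckled terrazzo sample along the jig until it butts fully home against the end stop, and then push the clamp's red handle over and down past its dead point until it snaps into lock and the rubber pad holds the sample. Do not pick up or tip the sample; leave the pitcher, the jar and the spatula where they are, and finish with the hand clear of everything.

Things in the scene. Friction and masses are not known exactly. Their poses are not given: they have to be found in the camera images.
- jig: Dark steel plate bolted to the bench, 280 x 96 x 12 mm, toggle clamp on one end. Origin: on the bench surface, on the centre line, at the face of the end stop. x: level along the jig, away from the clamp; z up. Plate: x -100 to 180, top z 12 mm. Two side rails (x 0 to 175, |y| 33 to 43, tops z 17 mm) guide the sample in a 66 mm channel.
- end_stop (a point): Middle of the end stop's face, at x 0, y 0, z 22 mm of the jig. The aluminium stop spans x -12 to 0, y -43 to 43 mm, up to z 32 mm. Behind it the clamp's two steel cheeks stand at x -77 to -15, |y| up to 21 mm, up to z 68 mm.
- sample: Loose terrazzo sample, cream with coloured chips, 100 (x) x 60 (y) x 24 (z) mm, about 0.34 kg, long axis along the jig, 28 to 60 mm short of the end stop at first. Origin: centre of its underside. Home: end face against the stop, origin at x 50, z 12 mm of the jig. Push it towards the jig's -x on its free end face, which rises 19 mm above the rails; takes 2 to 4 N.
- lever (a joint): Angle of the red handle (rad) about lever_pivot. Its lean from upright towards the jig's -x is 0.5 + joint. Open at about 0 (starts at -0.1 to 0.1, held by friction); grows as it swings back and down; 1.05 = locked, level, at its stop. The spring resists (up to 1.1 N m: 12 N at 90 mm) until the dead point at 0.75; let go before it, it springs back; past about 0.85 it snaps to 1.05 and stays.
- lever_pivot (a point): Axis of the handle (level, along the jig's y), at x -60, y 0, z 50 mm of the jig; it does not move.
- handle_end (a point): Free end of the red handle on its centre line, 120 mm from lever_pivot. The red grip covers 40 to 120 mm from the pivot, is 16 mm thick in the swing direction (8 mm each side of the centre line) and 28 mm wide along the jig's y. Push on the side facing the sample, which becomes its upper side.
- pad: Black rubber pad, 18 mm diameter, sprung, under the tip of the clamp arm; origin: centre of its underside. The steel arm, 60 mm long, hinged at x -30, z 55 mm of the jig, is driven by the handle: raised 0.76 rad when open (top about 110 mm above the bench), level when locked, the pad then pressing the sample at about x 25 mm of the jig with about 6 N.
- pitcher: Bystander: empty white plastic pitcher with a handle, 90 mm diameter, 100 mm high, beyond the jig; it and the jar may swap places. Origin: centre of its underside.
- jar: Bystander: closed yellow pigment jar, 60 mm diameter, 90 mm high, beyond the jig. Origin: centre of its underside.
- spatula: Bystander: spatula, 200 mm long, lying flat on the bench on the robot's side of the jig, roughly along it. Origin: on its underside, near its middle.
Mind the look-alikes: they are no part of the job. Several things have the shape of the sample; the one meant has the colours described above.

How it is judged:
By the outcome, as a careful person would: the job done as asked, in the order asked, and still so for the second after the job is handed in, with the robot touching nothing.
It also fails if it takes over 48 s, if anything falls off the work surface, if the arm or the gripper's body presses on something with over 40 N, if the wrist force passes 120 N, or if a joint passes its speed limit or range.

ROBOT

A 6-joint arm with a two-finger parallel gripper is mounted at the origin on the work surface. World frame = base frame: x ahead of the robot, y to its left, z up, the work surface at z = 0. Lengths are in m, angles in rad, forces in N, time in s.
With the tool pointing down it reaches from about 0.4 to 0.825 m from the base axis. Payload 7 kg.
Tool frame: the origin (TCP) lies on the centre line of the jaws, within the pads' length; the fingertips stand 11 mm ahead of it and the grasp point (between the pads) lies 8 mm behind it; z points along the fingers, y is the direction in which the jaws open and shut (so a half turn about z gives the same grasp; the last joint's range is limited). The gripper opens to 88 mm and grips with 3 to 60 N. Pads are 19 mm wide; open, the fingers measure 130 mm over their backs; the gripper's body (78 mm by 193 mm) begins 47 mm behind the grasp point.
Start: joints at [-1.022, 0.359, 0.012, 0, -1.224, -0.288], TCP at [0.174, -0.652, 0.207] pointing down, gripper open.
Joint ranges: [-3.07, 3.07], [-1.43, 2.12], [-1.02, 1.25], [-3.03, 1.67], [-3.05, -0], [-3.03, 3.03]. Speed limits (rad/s): [2.39, 2.39, 3.01, 3.14, 3.14, 3.14].

INTERFACE

Orientations are given as [roll, pitch, yaw] about the fixed x, y, z axes, in that order (R = Rz(yaw) Ry(pitch) Rx(roll)).
In Python, from station import * gives the robot as it stands.
- The arm moves only by the tool play_rows, never from a script. Its argument "targets" is a list of rows, each a list of 7 numbers: the turn, a rotation vector about the world's x, y, z in rad, then the shift along the world's x, y, z in m, then the opening, from 0 (shut) to 1 (fully open). A call has 1 to 12 rows; each row shifts and turns the pose as measured when the row begins; what a row does not reach is not made up. A row lasts 1/8 s, in which the tool goes at most 62.5 mm and 10.7 degrees, less where a joint would pass 70% of its speed; a pose out of reach is approached as far as the arm can. A call is refused whole if a number of a shift passes 0.0625 or a number of a turn 0.188, either way. A call with a gripper value outside its range is refused whole. The fingers move at their own pace and stop on an object; "grip_force" is the grip in N (left out, the last holds). Time passes only in rows, so rows that do not move let the fingers close. It gives the time, the measured TCP pose, the force and the opening at its end, in the units of the state.
- get_state(): the state, without advancing time (a new reading comes with each control period).
- grab_frame(name): name is "scene" or "top" or "wrist"; returns (picture, depth): 400x640x3 uint8, blue, green, red; 400x640 float32, m along the optical axis (not along the pixel's ray), 0 where there is no reading.
- camera_params(name): a dict with "camera_matrix" (3x3 intrinsics, pixels), "extrinsics" (4x4, takes a point from world to camera coordinates); the wrist camera has in their place "hand_eye" (4x4, takes a point from camera to tool coordinates, whose origin is the TCP and whose axes are the flange's). Camera axes: x right, y up, looking along -z (the intrinsics and any distortion apply to the point x, -y, -z); pixel columns grow to the right and rows downward; lengths in m; the calibration is good to about 2 mm. A picture is of the moment at which its call begins: read the wrist's pose just before it. camera_params takes no time and is no camera call.
- job_done(): hands the job in, once; it reports no verdict.
The state is a dict: "t": time; "q": joint angles; "qd": joint speeds; "joint_efforts": joint torques, N m; "eef_pos": TCP position; "ee_rot": TCP orientation; "force": force on the tool from outside, world axes, zero at the start; "moment": the same for the moment, N m; "width": finger opening in m.
Only numpy, scipy, OpenCV 4.12 (cv2) and the standard library are available. Lean on these libraries where they do the work, as an engineer would, in place of code of your own. Each camera call takes 0.05 s, during which the arm holds its last target.

## Working session

There is one attempt and no reset: what is moved stays moved. The work goes in short steps, Python scripts to look and compute and a tool call to move; the robot and the scene stay as the last step left them, time stands still between calls to the robot, and variables do not carry over. Pictures are saved under pics/ and viewed, and the job is handed in when it is done.

Besides the shell and the picture viewer there is one more tool, called after ">>>" by a JSON object that holds its "name" and its "arguments", one argument or row to a line. play_rows: Moves the arm, as the interface text tells. Its arguments: {"type":"object","properties":{"targets":{"type":"array","items":{"type":"array","items":{"type":"number"}}},"grip_force":{"type":"number"}},"required":["targets"]}

```bash
mkdir -p pics
python3 - <<'E'
from station import *
import cv2,numpy as np
s=get_state();print(s)
for n in("scene","top"):
    p,d=grab_frame(n);cv2.imwrite(f"pics/{n}0.png",p);np.save(f"pics/{n}0.npy",d)
    c=camera_params(n);print(n,c)
print(camera_params("wrist"))
E
```

```text
{'t': 0.0, 'q': array([-1.02189593e+00,  3.59385322e-01,  1.10503884e-02, -3.51165972e-04,
       -1.22406072e+00, -2.88097448e-01]), 'qd': array([-0.00022652, -0.00040318,  0.00078099,  0.00050708, -0.00068049,
        0.00010351]), 'joint_efforts': array([-9.02587344e-04, -5.82722139e+01,  2.93054849e+01,  6.99767634e+00,
        6.89112276e-03, -1.49005054e-04]), 'eef_pos': array([ 0.17389302, -0.65168572,  0.20631983]), 'ee_rot': array([ 3.13996544e+00, -1.37946670e-04, -2.88090920e+00]), 'force': array([0.44485131, 0.35498969, 0.81723122]), 'moment': array([-0.03039233, -0.09941123, -0.00053921]), 'width': 0.08767700598730527}
scene {'camera_matrix': array([[410.35807681,   0.        , 318.06264853],
       [  0.        , 410.35807681, 199.32536756],
       [  0.        ,   0.        ,   1.        ]]), 'extrinsics': array([[ 0.73501564,  0.67799327,  0.00878339, -0.47147408],
       [-0.55300387,  0.59191774,  0.58636176,  0.15468336],
       [ 0.39235028, -0.43584231,  0.81000169, -1.1307946 ],
       [ 0.        ,  0.        ,  0.        ,  1.        ]])}
top {'camera_matrix':
[... 242 characters left out ...]
98042638,  0.02506503,  0.19528404, -0.54298529],
       [-0.19502718, -0.01233672,  0.98072025, -1.00883583],
       [ 0.        ,  0.        ,  0.        ,  1.        ]])}
{'camera_matrix': array([[281.82732395,   0.        , 319.43736782],
       [  0.        , 281.82732395, 199.97111818],
       [  0.        ,   0.        ,   1.        ]]), 'hand_eye': array([[ 6.34999912e-04,  9.52528935e-01,  3.04447409e-01,
         8.24672453e-02],
       [ 9.99999796e-01, -5.84037514e-04, -2.58458929e-04,
        -1.67270320e-05],
       [-6.83809008e-05,  3.04447511e-01, -9.52529112e-01,
        -1.77208066e-01],
       [ 0.00000000e+00,  0.00000000e+00,  0.00000000e+00,
         1.00000000e+00]])}
```

View pics/scene0.png

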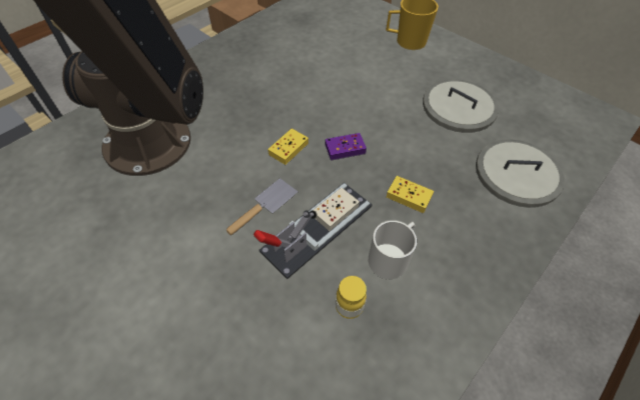

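View pics/top0.png

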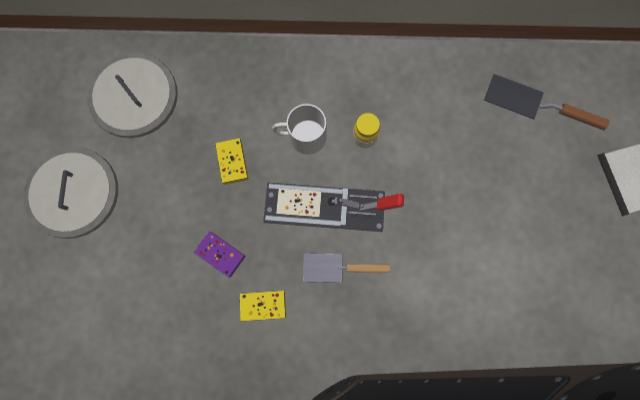

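The top view shows the jig at about (265–385, 183–231), with the clamp at its right end and the red handle at (390,202). The candidates are the cream block in the channel (298,203), the yellow blocks (231,160) and (262,305), and the purple block (219,254). The cream one fits the description. I'll enlarge it to confirm and take points.

```bash
cat > h.py <<'E'
import numpy as np,cv2
from station import *
def w2p(n,P):
    c=camera_params(n);E=c['extrinsics'];K=c['camera_matrix'];P=np.atleast_2d(P)
    q=P@E[:3,:3].T+E[:3,3];q=q*[1,-1,-1];q=q@K.T;return q[:,:2]/q[:,2:]
def p2w(n,uv,z):
    c=camera_params(n);E=c['extrinsics'];K=c['camera_matrix']
    o=-E[:3,:3].T@E[:3,3];out=[]
    for u,v in np.atleast_2d(uv):
        r=np.linalg.inv(K)@[u,v,1];d=E[:3,:3].T@(r*[1,-1,-1]);out.append(o+d*(z-o[2])/d[2])
    return np.array(out)
def cloud(n,d):
    c=camera_params(n);E=c['extrinsics'];K=c['camera_matrix']
    v,u=np.mgrid[:400,:640];r=np.stack([u,v,np.ones_like(u)],-1)@np.linalg.inv(K).T*d[...,None]
    return (r*[1,-1,-1]-E[:3,3])@E[:3,:3]
E
python3 - <<'E'
from h import *
p=cv2.imread('pics/top0.png')
c=cv2.resize(p[172:242,255:415],None,fx=5,fy=5,interpolation=cv2.INTER_CUBIC);cv2.imwrite('pics/tc.png',c)
p=cv2.imread('pics/scene0.png')
c=cv2.resize(p[170:290,220:390],None,fx=4.7,fy=4.7,interpolation=cv2.INTER_CUBIC);cv2.imwrite('pics/sc.png',c)
X=cloud('top',np.load('pics/top0.npy'))
for u,v in[(298,203),(380,225),(395,202),(400,201),(340,260),(306,130),(367,120)]:print(u,v,X[v,u].round(4))
E
```

```text
298 203 [0.5336 0.1781 0.0331]
380 225 [ 0.4897 -0.0129  0.0164]
395 202 [ 0.5193 -0.0295  0.1467]
400 201 [ 0.5196 -0.0382  0.1575]
340 260 [0.4074 0.0778 0.0028]
306 130 [0.7207 0.1674 0.0057]
367 120 [0.7183 0.0252 0.0887]
```

View pics/tc.png

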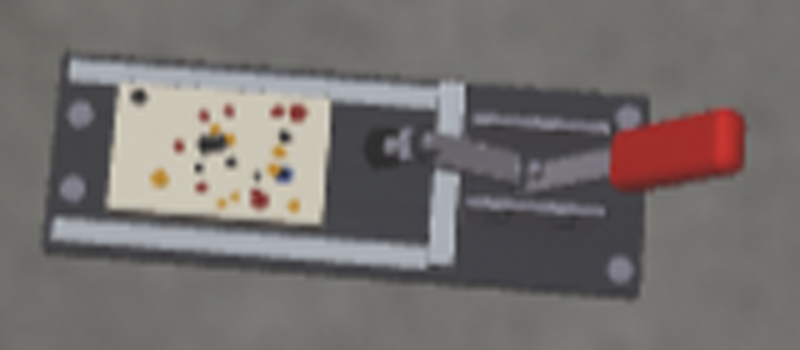

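View pics/sc.png

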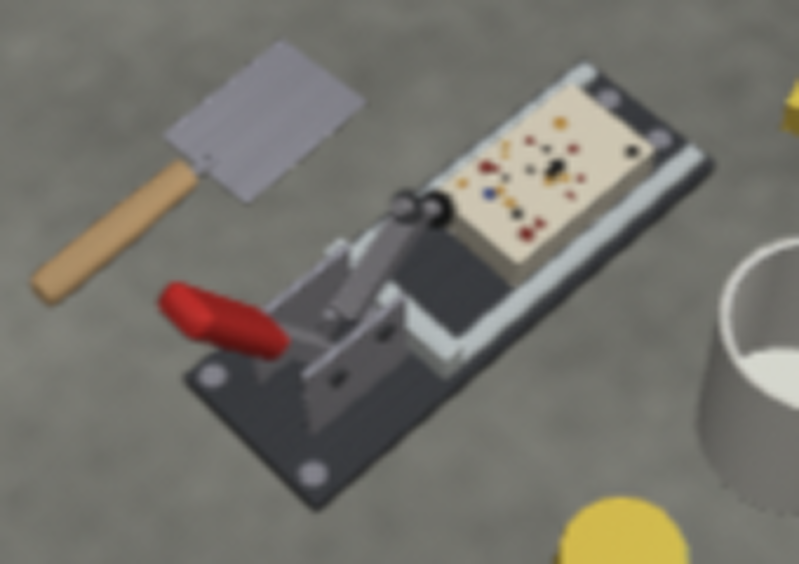

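Run:
```python
from h import *
from scipy.optimize import least_squares
c=np.array([[67,52],[648,97],[638,298],[45,253]])/5+[255,172]-.4
W=p2w('top',c,.012);print(W.round(4))
# jig corners: TL = x180,y? ; jig x ~ +Y world; jig y = -X world
J=np.array([[.18,-.048],[-.1,-.048],[-.1,.048],[.18,.048]])
def T(p,j):
    a=p[2];R=np.array([[np.cos(a),-np.sin(a)],[np.sin(a),np.cos(a)]]);return j@R.T+p[:2]
r=least_squares(lambda p:(T(p,J)-W[:,:2]).ravel(),[.53,.07,1.57]);p=r.x
print('jig',p,'res mm',(r.fun*1e3).round(1))
# scene check
c2=np.array([[587,62],[712,165],[316,510],[185,378]]);c2=c2/4.7+[220,170]
W2=p2w('scene',c2,.012);print(W2.round(4))
def inv(P):
    a=p[2];R=np.array([[np.cos(a),-np.sin(a)],[np.sin(a),np.cos(a)]]);return (np.asarray(P)[:,:2]-p[:2])@R
print('scene corners in jig',inv(W2).round(4))
S=np.array([[118,84],[330,98],[323,224],[107,210]])/5+[255,172]-.4
print('sample in jig',inv(p2w('top',S,.036)).round(4))
S2=np.array([[575,85],[655,150],[518,268],[435,200]])/4.7+[220,170]
print('sample scene',inv(p2w('scene',S2,.036)).round(4))
# handle points
X=cloud('top',np.load('pics/top0.npy'));im=cv2.imread('pics/top0.png').astype(int)
m=(im[...,2]>120)&(im[...,1]<60)&(im[...,0]<60);m[:,:372]=0;m[:,410:]=0
P=X[m];print(len(P));ij=inv(P);
for k in np.linspace(0,len(P)-1,15).astype(int):print(ij[k].round(4),P[k,2].round(4))
for j in(-.1,0,.1):
    L=.5+j;print(j,'end jig x,z',-.06-.12*np.sin(L),.05+.12*np.cos(L))
for n,uv,z in[('pitcher',None,0),]:pass
np.save('jig.npy',p)
# bystanders
print('scene pitcher/jar top est', inv(p2w('top',[[306,123],[367,123]],.1)).round(3))
print('stop world',T(p,np.array([[0,0],[.05,0],[.15,0],[-.06,0],[-.18,0]])).round(4))
```

```text
[[ 0.5865  0.2528  0.012 ]
 [ 0.5716 -0.023   0.012 ]
 [ 0.4759 -0.0186  0.012 ]
 [ 0.4899  0.2583  0.012 ]]
jig [0.52889378 0.07743107 1.51880212] res mm [-0.3  1.9  0.  -1.9 -0.2 -1.4  0.5  1.4]
[[ 0.4953  0.2585  0.012 ]
 [ 0.5868  0.2512  0.012 ]
 [ 0.5742 -0.0252  0.012 ]
 [ 0.4795 -0.0197  0.012 ]]
scene corners in jig [[ 0.1791  0.043 ]
 [ 0.1765 -0.0488]
 [-0.1002 -0.0505]
 [-0.0995  0.0442]]
sample in jig [[ 0.1494 -0.0296]
 [ 0.0509 -0.0306]
 [ 0.0494  0.0284]
 [ 0.1487  0.0297]]
sample scene [[ 0.1489  0.0249]
 [ 0.1481 -0.0318]
 [ 0.0482 -0.0331]
 [ 0.0468  0.0235]]
289
[-0.1116 -0.0116] 0.1543
[-0.1082 -0.0079] 0.1506
[-0.1086 -0.0062] 0.1487
[-0.1002 -0.0065] 0.1338
[-0.0911 -0.0058] 0.1231
[-0.0806 -0.007 ] 0.102
[-0.1183  0.0004] 0.1544
[-0.1085  0.0028] 0.152
[-0.0989  0.0015] 0.1307
[-0.0897  0.0025] 0.1208
[-0.079   0.0019] 0.1017
[-0.1172  0.0082] 0.1507
[-0.1058  0.01  ] 0.1446
[-0.0991  0.0105] 0.1327
[-0.0834  0.011 ] 0.1053
-0.1 end jig x,z -0.10673020107703807 0.1605273192803462
0 end jig x,z -0.11753106463250436 0.15530990742684472
0.1 end jig x,z -0.12775709680740424 0.1490402737891614
scene pitcher/jar top est [[ 0.094 -0.17 ]
 [-0.042 -0.18 ]]
stop world [[ 0.5289  0.0774]
 [ 0.5315  0.1274]
 [ 0.5367  0.2272]
 [ 0.5258  0.0175]
 [ 0.5195 -0.1023]]
```

The crop confirms the cream block with coloured chips lying in the channel. Both cameras agree on the pose:
- **Jig:** origin about (0.529, 0.077), with its x axis at yaw 1.519.
- **Sample:** free face at jig x of about 149 mm, a gap of about 49 mm, which is within the 28–60 mm given.
- **Handle:** the end fits a joint angle of about 0.

Next I move up and over with the jaws shut and tool y across the jig.

>>> {"name": "play_rows", "arguments": {
  "targets": [
    [0,0,0.18,0.03,0.045,0.006,0],
    [0,0,0.18,0.03,0.045,0.006,0],
    [0,0,0.18,0.03,0.045,0.006,0],
    [0,0,0.18,0.03,0.045,0.006,0],
    [0,0,0.18,0.03,0.045,0.006,0],
    [0,0,0.18,0.03,0.045,0.006,0],
    [0,0,0.18,0.03,0.045,0.006,0],
    [0,0,0,0.03,0.045,0.006,0],
    [0,0,0,0.03,0.045,0.006,0],
    [0,0,0,0.03,0.045,0.006,0],
    [0,0,0,0.03,0.045,0.006,0],
    [0,0,0,0.03,0.045,0.006,0]
  ],
  "grip_force": 20
}}

```text
t: 1.6
eef_pos: [0.5379, -0.094, 0.2753]
ee_rot: [3.133, 0.001, -1.584]
force: [0.6, -0.6, -0.3]
width: 0.0004
```

>>> {"name": "play_rows", "arguments": {
  "targets": [
    [0,0,-0.03,0,0.045,0,0],
    [0,0,0,0,0.045,0,0],
    [0,0,0,0,0.045,0,0],
    [0,0,0,0,0.045,0,0],
    [0,0,0,0,0.045,0,0],
    [0,0,0,0,0.045,0,0],
    [0,0,0,0,0.045,0,0],
    [0,0,0,0,0.04,0,0],
    [0,0,0,0,0,0,0]
  ]
}}

```text
t: 2.72
eef_pos: [0.536, 0.2761, 0.2712]
ee_rot: [3.127, -0.002, -1.611]
force: [-0.9, -0.8, -0.9]
width: 0.0006
```

Run:
```python
from h import *
s=get_state();print(s['eef_pos'],s['ee_rot'])
p,d=grab_frame('wrist');cv2.imwrite('pics/w1.png',p)
```

```text
[0.53601821 0.27609112 0.27119553] [ 3.12674125e+00 -2.15332186e-03 -1.61107397e+00]
```

View pics/w1.png

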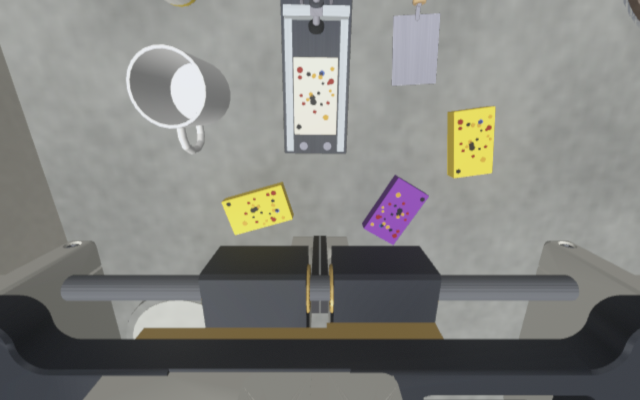

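The wrist view shows the fingers (320,280) beyond the jig's free end, and the sample (316,95) centred on the same axis. The way down is clear. I descend with a small correction.

>>> {"name": "play_rows", "arguments": {
  "targets": [
    [0.014,0,-0.012,0.003,-0.006,-0.04,0],
    [0,0,0,0,0,-0.04,0],
    [0,0,0,0,0,-0.04,0],
    [0,0,0,0,0,-0.04,0],
    [0,0,0,0,0,-0.04,0],
    [0,0,0,0,0,-0.02,0],
    [0,0,0,0,0,-0.005,0],
    [0,0,0,0,0,0,0]
  ]
}}

```text
t: 3.78
eef_pos: [0.5391, 0.261, 0.042]
ee_rot: [3.128, 0.013, -1.63]
force: [-0.3, 0.8, 0.7]
width: 0.0005
```

>>> {"name": "play_rows", "arguments": {
  "targets": [
    [0,0,0,0,0,-0.006,0],
    [0,0,0,0,-0.006,-0.002,0],
    [0,0,0,-0.0003,-0.006,0,0],
    [0,0,0,-0.0003,-0.006,0,0],
    [0,0,0,-0.0003,-0.006,0,0],
    [0,0,0,-0.0003,-0.006,0,0],
    [0,0,0,-0.0003,-0.006,0,0]
  ]
}}

```text
t: 4.65
eef_pos: [0.539, 0.2235, 0.0368]
ee_rot: [3.132, 0.016, -1.63]
force: [0.6, 0.1, -0.2]
width: 0.0004
```

Run:
```python
from h import *
s=get_state();print(s['force'])
p,d=grab_frame('scene');cv2.imwrite('pics/s2.png',cv2.resize(p[110:290,220:420],None,fx=4,fy=4)[:600]);
p,d=grab_frame('wrist');cv2.imwrite('pics/w2.png',p)
```

```text
[ 0.58886799  0.14901373 -0.21095166]
```

View pics/s2.png

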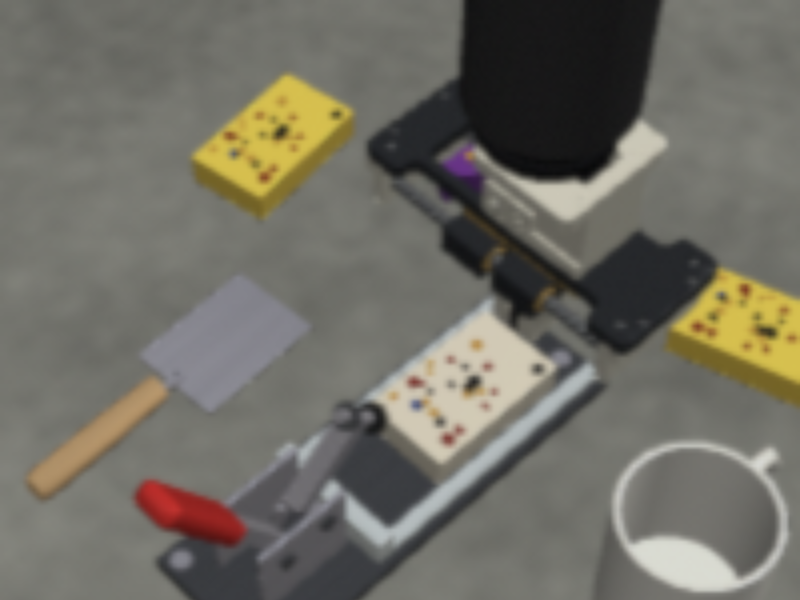

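View pics/w2.png

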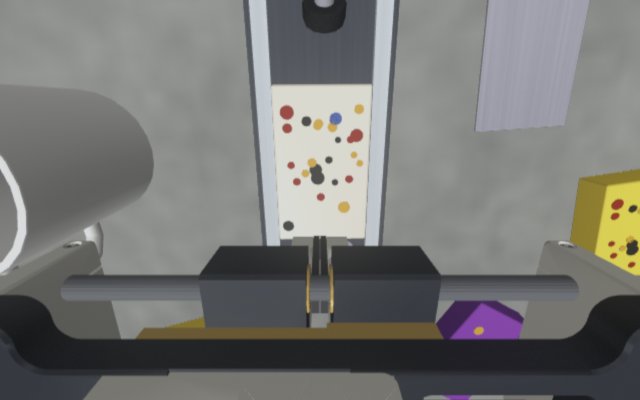

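The wrist view shows the fingertips (320,240) just at the sample's free edge (row 240), centred. I keep pushing, slightly lower.

>>> {"name": "play_rows", "arguments": {
  "targets": [
    [0,0,0,0,0,-0.004,0],
    [0,0,0,-0.0003,-0.005,0,0],
    [0,0,0,-0.0003,-0.005,0,0],
    [0,0,0,-0.0003,-0.005,0,0]
  ]
}}

```text
t: 5.25
eef_pos: [0.5379, 0.2078, 0.0322]
ee_rot: [3.131, 0.016, -1.629]
force: [-0.4, -0.2, 0.4]
width: 0.0006
```

>>> {"name": "play_rows", "arguments": {
  "targets": [
    [0,0,0,-0.0003,-0.005,0,0],
    [0,0,0,-0.0003,-0.004,0,0]
  ]
}}

```text
t: 5.5
eef_pos: [0.5373, 0.198, 0.0323]
ee_rot: [3.131, 0.016, -1.63]
force: [-0.7, -0.4, 0.3]
width: 0.0002
```

Run:
```python
from h import *
s=get_state();print(s['force'],s['moment'])
p,d=grab_frame('wrist');cv2.imwrite('pics/w3.png',p)
p,d=grab_frame('top');cv2.imwrite('pics/t3.png',cv2.resize(p[160:250,240:420],None,fx=4.4,fy=4.4))
```

```text
[-0.66020279 -0.36670341  0.29549158] [-0.06094843  0.16007659  0.06163026]
```

View pics/w3.png

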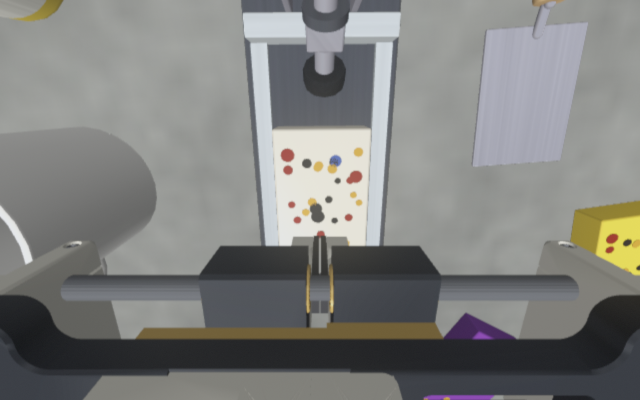

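View pics/t3.png

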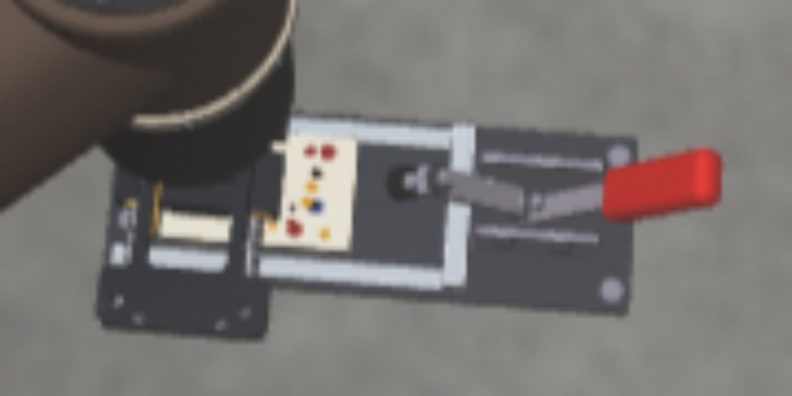

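Run:
```python
from h import *
c=camera_params('wrist');H=c['hand_eye'];K=c['camera_matrix']
from scipy.spatial.transform import Rotation as R
s=get_state();Rt=R.from_euler('xyz',s['ee_rot']).as_matrix();print(s['eef_pos'],s['q'])
def proj(pt):
    q=np.linalg.inv(H)@np.append(pt,1);q=q[:3]*[1,-1,-1];u=K@q;return u[:2]/u[2],q[2]
for pt in[[.0095,0,.011],[-.0095,0,.011],[0,0,0],[0.0095,0.021,.011],[.0095,0,-.03]]:print(pt,proj(pt))
p,d=grab_frame('wrist')
v,u=np.mgrid[:400,:640];r=np.stack([u,v,np.ones_like(u)],-1)@np.linalg.inv(K).T*d[...,None]*[1,-1,-1]
T=r@H[:3,:3].T+H[:3,3];W=T@Rt.T+s['eef_pos']
for u,v in[(280,130),(320,130),(320,190),(320,225),(300,232),(340,232),(315,240),(325,240),(300,242),(320,250),(320,262),(285,242),(258,150),(340,150)]:print((u,v),'tool',T[v,u].round(4),'world',W[v,u].round(4))
cv2.imwrite('pics/w4.png',cv2.resize(p[180:330,220:420],None,fx=4,fy=4))
```

```text
[0.53725158 0.19790311 0.0322944 ] [ 0.6805907   0.36712781 -0.41617841 -0.02663429 -0.78451589 -0.72085173]
[0.0095, 0, 0.011] (array([319.87897307, 217.40098206]), np.float64(0.20155489865583642))
[-0.0095, 0, 0.011] (array([319.85006523, 241.51738107]), np.float64(0.20733500807767172))
[0, 0, 0] (array([319.88119819, 236.0940649 ]), np.float64(0.1939663206773458))
[0.0095, 0.021, 0.011] (array([349.2430839 , 217.42272688]), np.float64(0.20155126695674674))
[0.0095, 0, -0.03] (array([319.95761144, 243.22247791]), np.float64(0.1624981768134965))
(280, 130) tool [ 0.0713 -0.0239 -0.0043] world [0.5569 0.1253 0.0352]
(320, 130) tool [ 0.0714 -0.     -0.0052] world [0.5331 0.1266 0.0363]
(320, 190) tool [ 0.0339  0.     -0.0034] world [0.5352 0.164  0.0352]
(320, 225) tool [ 0.0093  0.0001 -0.0026] world [0.5367 0.1885 0.0347]
(300, 232) tool [ 0.0047 -0.0133 -0.0038] world [0.5503 0.1923 0.0358]
(340, 232) tool [ 0.0045  0.0135 -0.0032] world [0.5235 0.1941 0.0355]
(315, 240) tool [ 0.0095 -0.0029 -0.0257] world [0.5399 0.1879 0.0578]
(325, 240) tool [ 0.0103  0.0029 -0.0274] world [0.534  0.1873 0.0596]
(300, 242) tool [ 0.0117 -0.0113 -0.0329] world [0.5481 0.185  0.0649]
(320, 250) tool [-0.0095  0.0001 -0.0021] world [0.5377 0.2074 0.0346]
(320, 262) tool [-0.0188  0.0001 -0.0022] world [0.5383 0.2167 0.0348]
(285, 242) tool [-0.0029 -0.0237 -0.0032] world [0.5611 0.1994 0.0353]
(258, 150) tool [ 0.0568 -0.0421  0.0155] world [0.5758 0.139  0.0154]
(340, 150) tool [ 0.0596  0.0121 -0.0055] world [0.5217 0.139  0.0369]
```

View pics/w4.png

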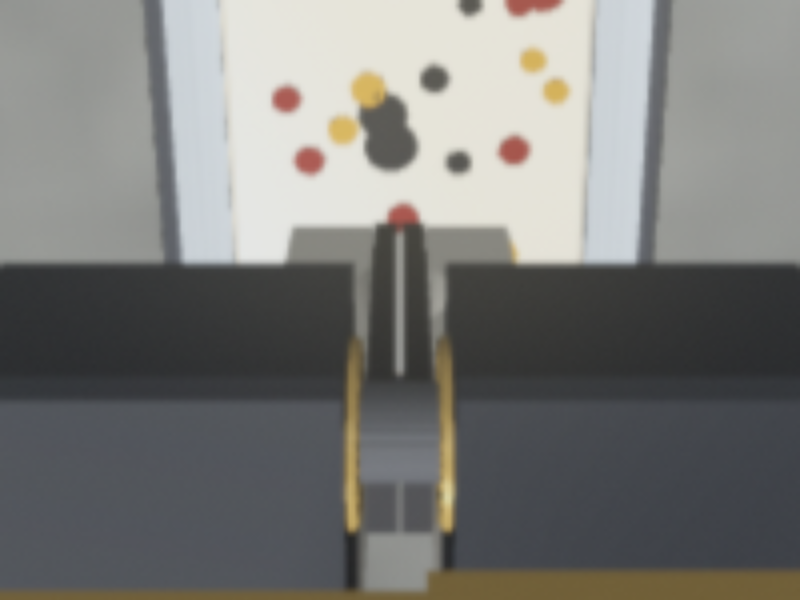

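Run:
```python
from h import *
c=camera_params('wrist');H=c['hand_eye'];K=c['camera_matrix']
p,d=grab_frame('wrist')
v,u=np.mgrid[:400,:640];r=np.stack([u,v,np.ones_like(u)],-1)@np.linalg.inv(K).T*d[...,None]*[1,-1,-1]
T=r@H[:3,:3].T+H[:3,3]
for col in(300,316,320,324,260):
    print(col,[(v,(T[v,col]*1e3).round(0).tolist()) for v in list(range(230,262,3))+[270,280,295,310,330]])
m=(np.abs(T[...,1])<.1)&(T[...,2]<-.012)&(T[...,2]>-.06)&(v>200)
print(T[m][:,2].max(), [T[m&(np.abs(T[...,1])<w)][:,2].max() for w in(.003,.006,.012,.02,.04)])
p,d=grab_frame('scene');cv2.imwrite('pics/s4.png',cv2.resize(p[110:230,280:420],None,fx=5,fy=5,interpolation=cv2.INTER_CUBIC))
```

```text
300 [(230, [6.0, -13.0, -3.0]), (233, [4.0, -13.0, -4.0]), (236, [12.0, -12.0, -25.0]), (239, [11.0, -12.0, -28.0]), (242, [12.0, -11.0, -33.0]), (245, [38.0, -7.0, -90.0]), (248, [38.0, -7.0, -92.0]), (251, [39.0, -7.0, -94.0]), (254, [39.0, -6.0, -97.0]), (257, [39.0, -6.0, -99.0]), (260, [38.0, -6.0, -100.0]), (270, [39.0, -6.0, -106.0]), (280, [37.0, -6.0, -109.0]), (295, [32.0, -6.0, -109.0]), (310, [27.0, -6.0, -108.0]), (330, [23.0, -6.0, -112.0])]
316 [(230, [6.0, -3.0, -4.0]), (233, [4.0, -3.0, -5.0]), (236, [11.0, -2.0, -22.0]), (239, [9.0, -2.0, -24.0]), (242, [9.0, -2.0, -28.0]), (245, [10.0, -2.0, -33.0]), (248, [10.0, -2.0, -36.0]), (251, [10.0, -2.0, -41.0]), (254, [10.0, -2.0, -43.0]), (257, [10.0, -2.0, -46.0]), (260, [10.0, -2.0, -50.0]), (270, [10.0, -2.0, -59.0]), (280, [32.0, -1.0, -100.0]), (295, [28.0, -1.0, -102.0]), (310, [-8.0, -2.0, -66.0]), (330, [23.0, -1.0, -113.0])]
320 [(230, [6.0, 0.0, -3.0]), (233, [4.0, 0.0, -4.0]), (236, [2.0, 0.0, -4.0]), (239, [-1.0, 0.0, -3.0]), (242, [-2.0, 0.0, -4.0]), (245, [-5.0, 0.0, -4.0]), (248, [-8.0, 0.0, -3.0]), (251, 
[... 647 characters left out ...]
), (330, [23.0, 1.0, -112.0])]
260 [(230, [-5.0, -46.0, 21.0]), (233, [-7.0, -46.0, 21.0]), (236, [-15.0, -48.0, 32.0]), (239, [-18.0, -49.0, 33.0]), (242, [-20.0, -49.0, 31.0]), (245, [39.0, -21.0, -90.0]), (248, [39.0, -20.0, -93.0]), (251, [39.0, -20.0, -95.0]), (254, [39.0, -19.0, -97.0]), (257, [39.0, -19.0, -98.0]), (260, [38.0, -19.0, -99.0]), (270, [39.0, -17.0, -106.0]), (280, [37.0, -17.0, -108.0]), (295, [32.0, -17.0, -109.0]), (310, [27.0, -18.0, -109.0]), (330, [23.0, -17.0, -112.0])]
-0.018818562181407372 [np.float64(-0.018818562181407372), np.float64(-0.018818562181407372), np.float64(-0.018818562181407372), np.float64(-0.018818562181407372), np.float64(-0.018818562181407372)]
```

View pics/s4.png

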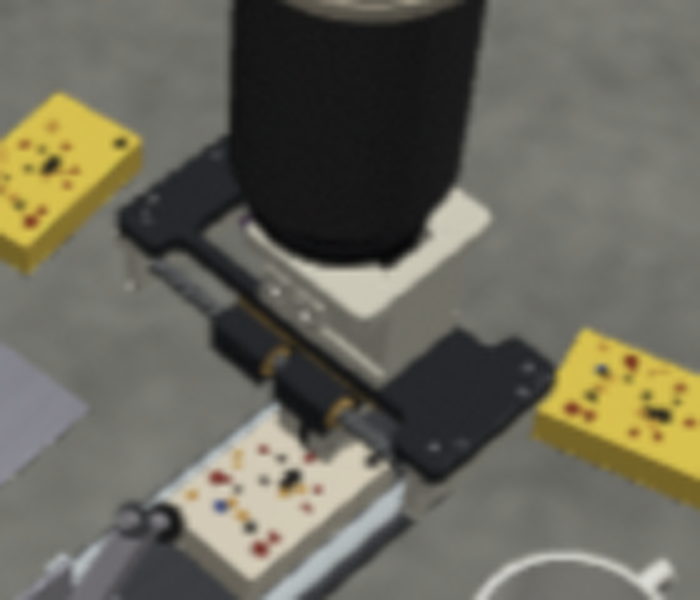

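The sample has not moved: in the top view its leading edge is still at column 321. The wrist depth also puts the real fingertips at tool z of about −21 mm, about 32 mm shorter than the +11 mm described. The tips therefore passed about 17 mm above the sample. I'll plan with tip height = TCP z + 0.021, so I back off first and then lower.

>>> {"name": "play_rows", "arguments": {
  "targets": [
    [0,0,0,0.001,0.02,0,0],
    [0,0,0,0.001,0.02,0,0],
    [0,0,0,0.001,0.018,0,0],
    [0,0,0,0,0,0,0],
    [0,0,0,0,0,-0.01,0],
    [0,0,0,0,0,-0.01,0],
    [0,0,0,0,0,-0.004,0],
    [0,0,0,0,0,0,0]
  ]
}}

```text
t: 6.75
eef_pos: [0.5399, 0.2611, 0.0056]
ee_rot: [3.13, 0.015, -1.628]
force: [0.4, 0.0, -0.3]
width: 0.0004
```

Run:
```python
from h import *
p,d=grab_frame('wrist');cv2.imwrite('pics/w5.png',p)
p,d=grab_frame('scene');cv2.imwrite('pics/s5.png',cv2.resize(p[110:230,280:420],None,fx=5,fy=5,interpolation=cv2.INTER_CUBIC))
```

```text
(no output)
```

View pics/w5.png

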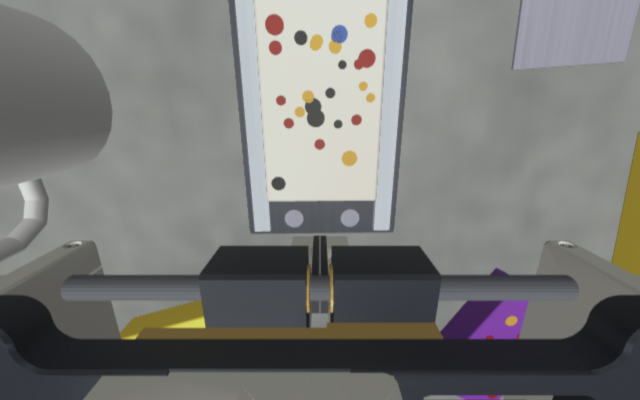

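View pics/s5.png

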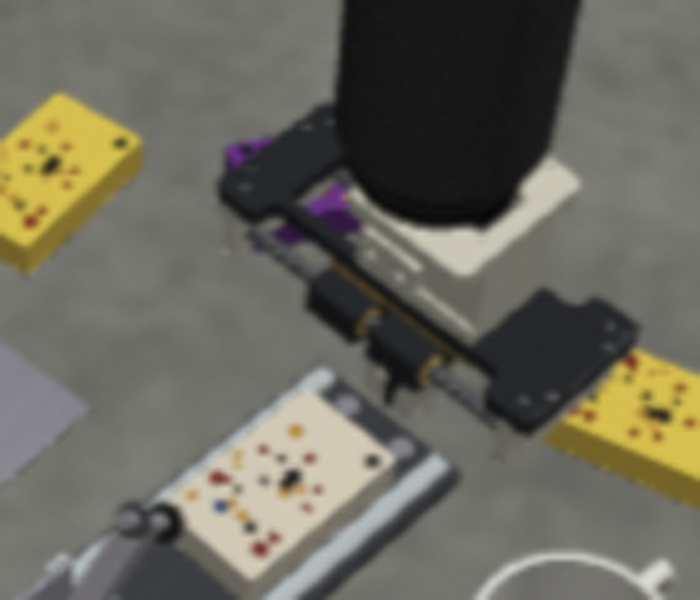

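Tips and channel are lined up: fingers at (320,240), plate end at row 232, and the sample edge at row 200 lies ahead of the fingers. Now I push gently and watch the force.

>>> {"name": "play_rows", "arguments": {
  "targets": [
    [0,0,0,0,-0.005,-0.003,0],
    [0,0,0,-0.0003,-0.006,0,0],
    [0,0,0,-0.0003,-0.006,0,0],
    [0,0,0,-0.0003,-0.005,0,0],
    [0,0,0,-0.0003,-0.005,0,0],
    [0,0,0,-0.0003,-0.005,0,0],
    [0,0,0,-0.0003,-0.005,0,0]
  ]
}}

```text
t: 7.72
eef_pos: [0.539, 0.2224, 0.004]
ee_rot: [3.133, 0.018, -1.629]
force: [0.9, 1.6, -0.3]
width: 0.0002
```

>>> {"name": "play_rows", "arguments": {
  "targets": [
    [0,0,0,-0.0003,-0.005,0,0],
    [0,0,0,-0.0003,-0.005,0,0],
    [0,0,0,-0.0003,-0.005,0,0]
  ]
}}

```text
t: 8.1
eef_pos: [0.5381, 0.2065, 0.004]
ee_rot: [3.133, 0.018, -1.628]
force: [0.5, 1.1, -0.9]
width: 0.0008
```

Contact (1–2 N along +y). I continue towards home, where the TCP should be at y of about 0.187.

>>> {"name": "play_rows", "arguments": {
  "targets": [
    [0,0,0,-0.0003,-0.005,0,0],
    [0,0,0,-0.0003,-0.004,0,0],
    [0,0,0,-0.0002,-0.003,0,0]
  ]
}}

```text
t: 8.48
eef_pos: [0.5372, 0.1935, 0.004]
ee_rot: [3.133, 0.018, -1.629]
force: [-0.7, 1.4, -1.6]
width: 0.0005
```

>>> {"name": "play_rows", "arguments": {
  "targets": [
    [0,0,0,-0.0002,-0.003,0,0],
    [0,0,0,-0.0002,-0.003,0,0]
  ]
}}

```text
t: 8.72
eef_pos: [0.5372, 0.1882, 0.0041]
ee_rot: [3.134, 0.019, -1.629]
force: [-3.4, 14.0, -0.5]
width: 0.0009
```

>>> {"name": "play_rows", "arguments": {
  "targets": [
    [0,0,0,-0.0002,-0.003,0,0],
    [0,0,0,-0.0002,-0.003,0,0]
  ]
}}

```text
t: 8.98
eef_pos: [0.5391, 0.1886, 0.0053]
ee_rot: [3.14, 0.029, -1.629]
force: [-4.3, 15.3, -0.1]
width: 0.0004
```

The force jumped to 15 N and the hand stalled at y 0.188, right where home was predicted. I back off and check.

>>> {"name": "play_rows", "arguments": {
  "targets": [
    [0,0,0,0,0.012,0,0],
    [-0.008,-0.008,0,0,0.02,0,0],
    [0,0,0,0,0.01,0.03,0],
    [0,0,0,0,0,0.05,0],
    [0,0,0,0,0,0.06,0],
    [0,0,0,0,0,0.06,0],
    [0,0,0,0,0,0.04,0],
    [0,0,0,0,0,0,0]
  ]
}}

```text
t: 9.98
eef_pos: [0.5367, 0.23, 0.2524]
ee_rot: [-3.137, 0.014, -1.628]
force: [-0.5, 0.7, 0.5]
width: 0.0002
```

Run:
```python
from h import *
s=get_state()
p,d=grab_frame('wrist');cv2.imwrite('pics/w6.png',p);np.save('pics/w6.npy',d)
np.save('pics/w6s.npy',np.r_[s['eef_pos'],s['ee_rot']]);print(s['eef_pos'],s['ee_rot'])
p,d=grab_frame('scene');cv2.imwrite('pics/s6.png',cv2.resize(p[170:290,220:390],None,fx=4.7,fy=4.7,interpolation=cv2.INTER_CUBIC))
```

```text
[0.53667187 0.229972   0.25235876] [-3.13739762  0.01364234 -1.62795518]
```

View pics/w6.png

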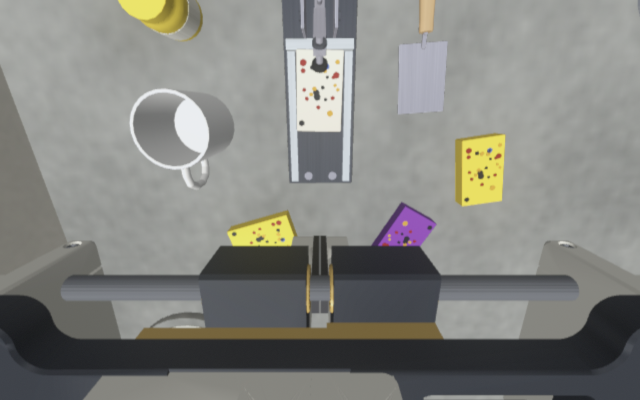

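View pics/s6.png

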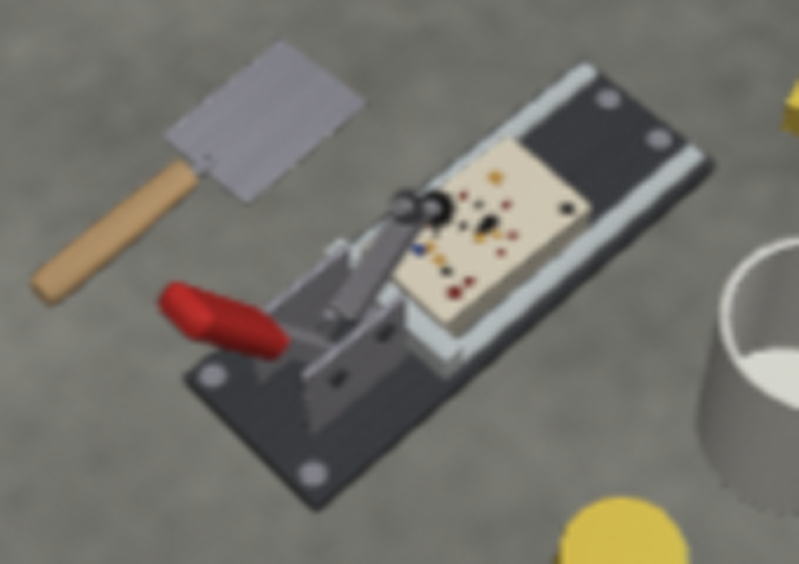

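The sample now butts against the stop face (around (400,290) in the crop), sits flat in the channel, and the handle and bystanders are undisturbed. I compute the lever path.

Run:
```python
from h import *
p=np.load('jig.npy');a=p[2];R=np.array([[np.cos(a),-np.sin(a)],[np.sin(a),np.cos(a)]])
S2=np.array([[512,138],[590,206],[450,328]])/4.7+[220,170]
print(((p2w('scene',S2,.036)[:,:2]-p[:2])@R).round(4))
r=.09
prev=None
for j in np.arange(-.05,1.1,.1):
    L=.5+j;C=np.array([-.06-r*np.sin(L)+.008*np.cos(L),.05+r*np.cos(L)+.008*np.sin(L)])
    t=np.r_[R@[C[0]+.010,0]+p[:2],C[1]-.021]
    print(round(j,2),t.round(4),None if prev is None else (t-prev).round(4));prev=t
```

```text
[[ 0.1013  0.0237]
 [ 0.0996 -0.0324]
 [ 0.0012 -0.0342]]
-0.05 [ 0.5246 -0.0044  0.1135] None
0.05 [ 0.5242 -0.0127  0.1099] [-0.0004 -0.0083 -0.0036]
0.15 [ 0.5238 -0.0205  0.1055] [-0.0004 -0.0079 -0.0044]
0.25 [ 0.5234 -0.0279  0.1003] [-0.0004 -0.0074 -0.0052]
0.35 [ 0.5231 -0.0348  0.0944] [-0.0004 -0.0068 -0.0059]
0.45 [ 0.5227 -0.041   0.0879] [-0.0003 -0.0062 -0.0065]
0.55 [ 0.5224 -0.0465  0.0807] [-0.0003 -0.0055 -0.0071]
0.65 [ 0.5222 -0.0513  0.0731] [-0.0002 -0.0048 -0.0077]
0.75 [ 0.522  -0.0553  0.065 ] [-0.0002 -0.004  -0.0081]
0.85 [ 0.5218 -0.0584  0.0565] [-0.0002 -0.0032 -0.0085]
0.95 [ 0.5217 -0.0608  0.0478] [-0.0001 -0.0023 -0.0087]
1.05 [ 0.5216 -0.0622  0.0389] [-0.0001 -0.0014 -0.0089]
```

>>> {"name": "play_rows", "arguments": {
  "targets": [
    [-0.004,-0.012,0.005,-0.001,-0.025,0,0],
    [0,0,0,-0.002,-0.035,0,0],
    [0,0,0,-0.002,-0.04,0,0],
    [0,0,0,-0.002,-0.04,0,0],
    [0,0,0,-0.002,-0.035,0,0],
    [0,0,0,-0.002,-0.02,0,0],
    [0,0,0,0,-0.01,0,0],
    [0,0,0,0,0,0,0]
  ]
}}

```text
t: 11.08
eef_pos: [0.5157, 0.0109, 0.2365]
ee_rot: [3.136, -0.006, -1.624]
force: [0.3, 0.8, 0.3]
width: 0.0001
```

The sample's free end measures jig x of 100–101 mm, so it is home. I correct x and descend beside the handle.

>>> {"name": "play_rows", "arguments": {
  "targets": [
    [0,0,0,0.005,0.003,-0.03,0],
    [0,0,0,0.004,0.001,-0.03,0],
    [0,0,0,0,0,-0.03,0],
    [0,0,0,0,0,-0.02,0],
    [0,0,0,0,0,-0.005,0],
    [0,0,0,0,0,0,0]
  ]
}}

```text
t: 11.82
eef_pos: [0.5251, 0.0182, 0.1172]
ee_rot: [3.136, -0.007, -1.62]
force: [0.7, 0.9, 0.1]
width: 0.0008
```

Run:
```python
from h import *
p,d=grab_frame('wrist');cv2.imwrite('pics/w7.png',p)
p,d=grab_frame('scene');cv2.imwrite('pics/s7.png',cv2.resize(p[170:290,220:390],None,fx=4.7,fy=4.7,interpolation=cv2.INTER_CUBIC))
print(get_state()['eef_pos'])
```

```text
[0.52545636 0.01814405 0.11783827]
```

View pics/w7.png

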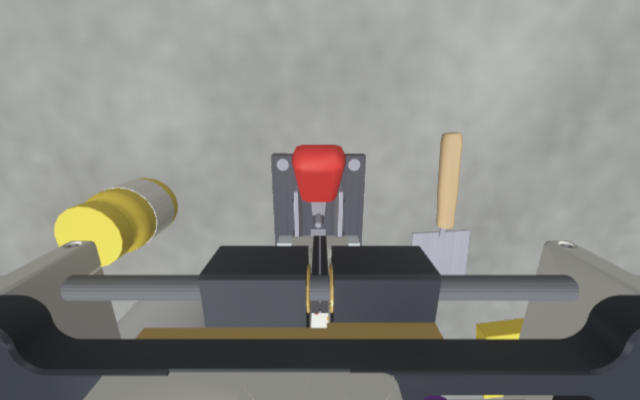

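View pics/s7.png

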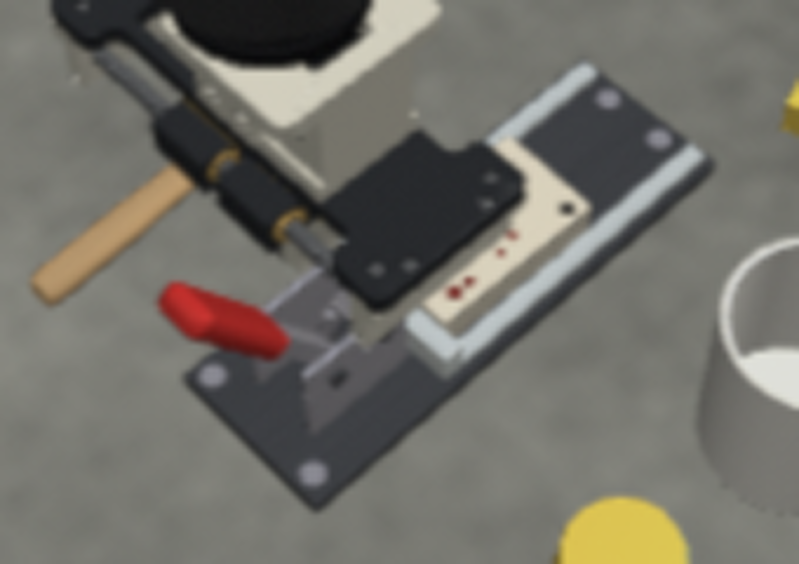

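The handle's red grip (318,175) is centred ahead of the fingers (320,240). I approach and begin the arc.

>>> {"name": "play_rows", "arguments": {
  "targets": [
    [0,0,0,0,-0.01,-0.002,0],
    [0,0,0,0,-0.01,-0.002,0],
    [0,0,0,-0.0004,-0.008,-0.004,0],
    [0,0,0,-0.0004,-0.008,-0.004,0],
    [0,0,0,-0.0004,-0.008,-0.005,0]
  ]
}}

```text
t: 12.55
eef_pos: [0.5257, -0.0269, 0.1023]
ee_rot: [-3.141, -0.002, -1.62]
force: [-2.7, 9.6, 2.8]
width: 0.0005
```

>>> {"name": "play_rows", "arguments": {
  "targets": [
    [0,0,0,-0.001,-0.008,-0.007,0],
    [0,0,0,-0.001,-0.008,-0.008,0],
    [0,0,0,-0.0004,-0.007,-0.009,0]
  ]
}}

```text
t: 12.92
eef_pos: [0.5247, -0.0487, 0.0796]
ee_rot: [-3.137, 0.003, -1.621]
force: [-4.1, 8.0, 7.0]
width: 0.0005
```

>>> {"name": "play_rows", "arguments": {
  "targets": [
    [0,0,0,-0.0004,-0.006,-0.009,0],
    [0,0,0,-0.0004,-0.006,-0.009,0]
  ]
}}

```text
t: 13.18
eef_pos: [0.5244, -0.0607, 0.0614]
ee_rot: [-3.135, 0.005, -1.621]
force: [-0.6, 1.1, 0.8]
width: 0.0003
```

>>> {"name": "play_rows", "arguments": {
  "targets": [
    [0,0,0,0,-0.004,-0.009,0],
    [0,0,0,0,-0.002,-0.008,0]
  ]
}}

```text
t: 13.42
eef_pos: [0.5238, -0.0682, 0.0431]
ee_rot: [-3.136, 0.004, -1.622]
force: [-0.1, 0.2, 0.3]
width: 0.0005
```

Run:
```python
from h import *
p,d=grab_frame('wrist');cv2.imwrite('pics/w8.png',p)
p,d=grab_frame('scene');cv2.imwrite('pics/s8.png',cv2.resize(p[170:290,220:390],None,fx=4.7,fy=4.7,interpolation=cv2.INTER_CUBIC))
s=get_state();print(s['eef_pos'],s['force'])
```

```text
[ 0.52315288 -0.06811292  0.0425673 ] [-0.12022501  0.09641265  0.20416409]
```

View pics/s8.png

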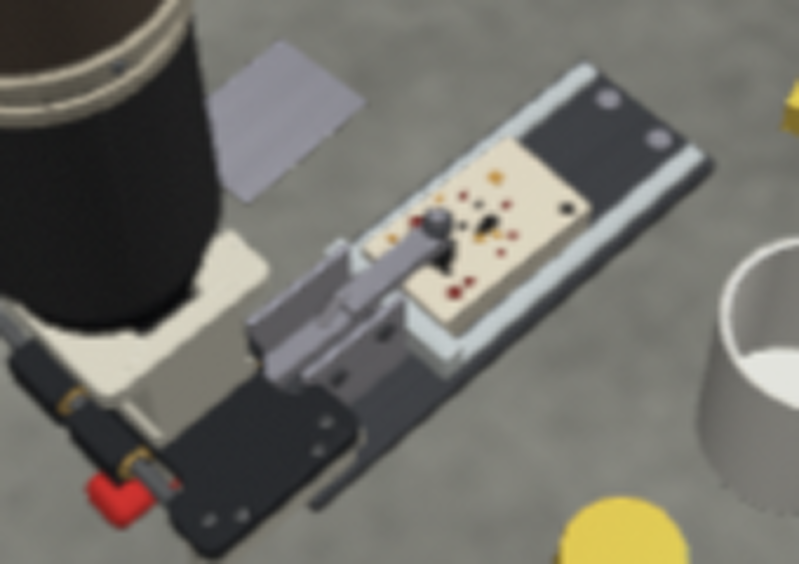

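View pics/w8.png

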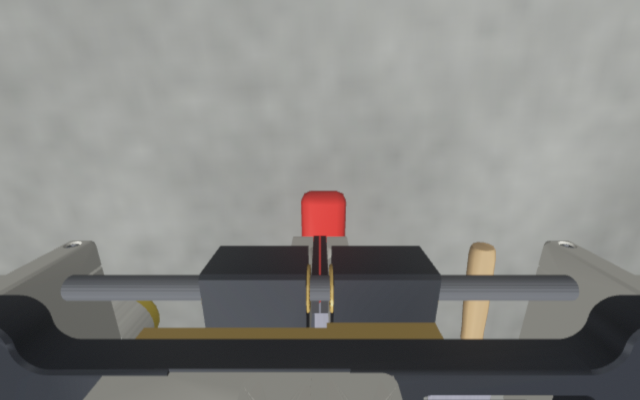

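The scene view shows the clamp arm level with the pad on the sample (445,255 in the crop), and the handle down under the hand. I lift straight up and then away.

>>> {"name": "play_rows", "arguments": {
  "targets": [
    [0,0,0,0,0,0.02,0],
    [0,0,0,0,0,0.04,0],
    [0,0,0,0,0,0.05,0],
    [0,0,0,0,0,0.05,0],
    [0,0,0,0,0,0.04,0],
    [0,0,0,0,-0.05,0.02,0],
    [0,0,0,0,-0.05,0,0],
    [0,0,0,0,-0.05,0,0],
    [0,0,0,0,-0.05,0,0],
    [0,0,0,0,-0.04,0,0],
    [0,0,0,0,-0.02,0,0],
    [0,0,0,0,0,0,0]
  ]
}}

```text
t: 15.02
eef_pos: [0.5211, -0.3359, 0.2718]
ee_rot: [-3.136, 0.001, -1.618]
force: [0.3, 0.2, 0.8]
width: 0.0005
```

Run:
```python
from h import *
p,d=grab_frame('scene');cv2.imwrite('pics/s9.png',cv2.resize(p[170:320,210:450],None,fx=3.3,fy=3.3,interpolation=cv2.INTER_CUBIC))
t,d=grab_frame('top');cv2.imwrite('pics/t9.png',cv2.resize(t[90:290,200:440],None,fx=3,fy=3,interpolation=cv2.INTER_CUBIC))
X=cloud('top',d);q=np.load('jig.npy');a=q[2];R=np.array([[np.cos(a),-np.sin(a)],[np.sin(a),np.cos(a)]])
im=t.astype(int);m=(im[...,2]>120)&(im[...,1]<60)&(im[...,0]<60);m[:,:362]=0;m[:,425:]=0;m[:185]=0;m[225:]=0
P=X[m];J=(P[:,:2]-q[:2])@R;print(m.sum(),'handle x',J[:,0].min(),J[:,0].max(),'z',np.percentile(P[:,2],[5,50,95]),np.polyfit(J[:,0],P[:,2],1))
s=get_state();print(s['t'],s['eef_pos'],s['force'])
t0=cv2.imread('pics/top0.png');df=cv2.absdiff(t,t0).max(2);
for n,(y0,y1,x0,x1) in dict(pitcher=(100,160,270,330),jar=(108,150,350,385),spatula=(250,286,300,392)).items():print(n,df[y0:y1,x0:x1].mean(),(df[y0:y1,x0:x1]>40).sum())
```

```text
385 handle x -0.17788137862399497 0.016314714830033585 z [0.05543338 0.05914676 0.06291372] [1.85100378 0.32145876]
15.125 [ 0.52124461 -0.33458761  0.27213033] [ 0.55200619  0.30485171 -0.71388245]
pitcher 7.617222222222222 0
jar 8.293197278911565 0
spatula 7.983997584541063 0
```

View pics/s9.png

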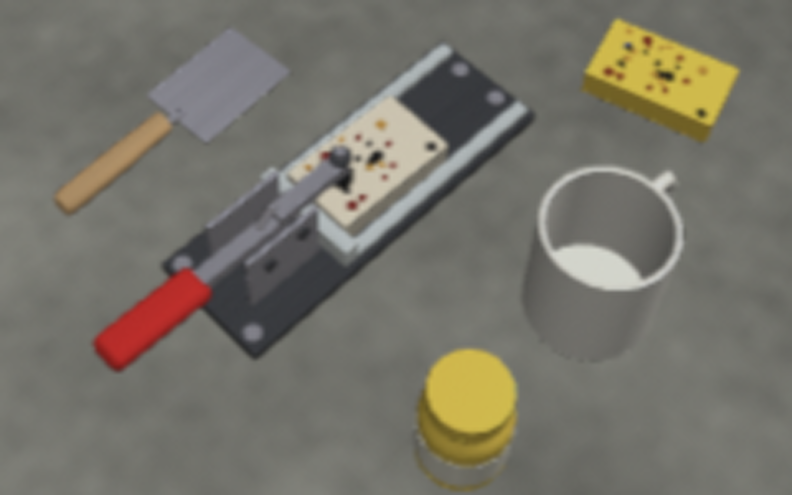

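View pics/t9.png

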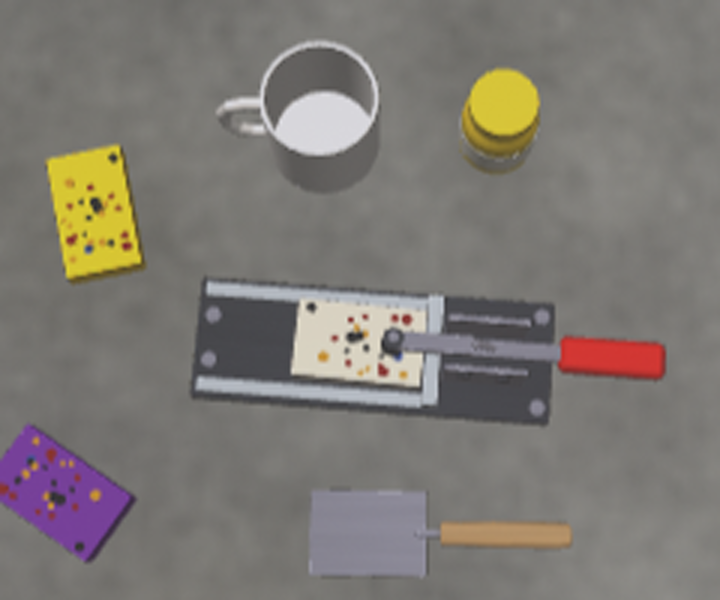

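Handle level, with its upper face at z 55–63 mm (58 expected). The pad is on the sample, the sample is against the stop, and the bystanders are unchanged.

```bash
python3 -c "
from station import *
print(job_done())"
```

```text
the job is handed in; nothing more can be done
None
```

The sample is pushed home against the end stop and the clamp is locked on it. I handed the job in at about 15 s, well inside the 48 s limit.

**What I did**
- With the jaws shut, I pushed the cream terrazzo sample along the channel until it stalled against the stop at about 15 N.
- I then swept the red handle over along its arc. The force peaked at about 11 N, fell to near zero past the dead point, and the lever went into lock. I lifted the hand clear afterwards.

**Last checks**
- **Sample:** its free end measured jig x of 100–101 mm before clamping (home is 100), and the final top view still shows it against the stop.
- **Clamp:** the handle is level, with its upper face at about z 59 mm (58 expected). The arm is level and the pad is on the sample.
- **Bystanders:** the pitcher, jar and spatula show no change against the first picture.
- **Hand:** it is about 0.2 m clear of the handle and touching nothing.

**What disagreed**
- **Fingertips shorter than described:** the wrist depth put the tips about 21 mm behind the reported TCP, not 11 mm ahead of it. My first push therefore passed about 17 mm above the sample without touching anything. I re-measured and used the corrected offset from then on.
- **Discarded fit:** my last line fit of the handle's slope was spoilt by stray red pixels on the sample. I relied on the height readings and the pictures instead.

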